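# Torque-check the screw of a mosaic press

### The arm

A 6-joint arm with a two-finger parallel gripper is mounted at the origin on the work surface. World frame = base frame: x ahead of the robot, y to its left, z up, the work surface at z = 0. Lengths are in mm, angles in rad, forces in N, time in s.
With the tool pointing down it reaches from about 275 to 750 mm from the base axis. Payload 10.2 kg.
Tool frame: the origin (TCP) lies at the very end of the fingers, on their centre line; the grasp point (between the pads) lies 19 mm behind it; z points along the fingers, y is the direction in which the jaws open and shut (so a half turn about z gives the same grasp; the last joint's range is limited). The gripper opens to 85 mm and grips with 20 to 120 N. Pads are 22 mm wide; open, the fingers measure 114 mm over their backs; the gripper's body (76 mm by 85 mm) begins 54 mm behind the grasp point. The pads swing forward as they close: fully open they stand 13 mm farther back than shut.
Start: joints at [1.037, 0.313, 1.498, -0, 1.331, -0.223], TCP at [160.569, 499.849, 231.294] pointing down, gripper open.
Joint ranges: [-2.94, 2.94], [-0.97, 2.17], [0.19, 2.56], [-1.23, 4.37], [0.02, 3.11], [-2.88, 2.88]. Speed limits (rad/s): [2.39, 2.39, 3.01, 3.14, 3.14, 3.14].

### API

Orientations are given as a unit quaternion [w, x, y, z].
In Python, from rig import * gives the robot as it stands. The module is installed in compiled form; this text tells all that it offers.
- The arm moves only by the shell command python3 -m crank 'ROWS' [FORCE]. ROWS is a JSON object of lists of equal length, an entry for each row: "dp": the shift along the world's x, y, z in cm, a list of three; "delta_rot": the turn, a rotation vector about the world's x, y, z in degrees, a list of three; "claw": the closure in counts, from 0 (fully open) to 255 (shut). A call has 1 to 10 rows; each row shifts and turns the commanded pose from where the row before left it; what a row does not reach is not made up. A row lasts 1/10 s, in which the tool goes at most 50 mm and 8.59 degrees, less where a joint would pass 70% of its speed; a pose out of reach is approached as far as the arm can. A call is refused whole if a number of a shift passes 5 or a number of a turn 8.59, either way. A call with a gripper value outside its range is refused whole. The fingers move at their own pace and stop on an object; FORCE is the grip in N (left out, the last holds). Time passes only in rows, so rows that do not move let the fingers close. It gives the time, the measured TCP pose, the force and the opening at its end, in the units of the state.
- sense(): the state, without advancing time (a new reading comes with each control period).
- capture(name): name is "side" or "top" or "wrist"; returns (picture, depth): 384x512x3 uint8, red, green, blue; 384x512 float32, mm along the optical axis (not along the pixel's ray), 0 where there is no reading.
- camera_model(name): a dict with "fx", "fy", "cx", "cy" (pixels), "cam_to_world" (4x4, takes a point from camera to world coordinates); the wrist camera has in their place "T_tool_cam" (4x4, takes a point from camera to tool coordinates, whose origin is the TCP and whose axes are the flange's). Camera axes: x right, y up, looking along -z (the intrinsics and any distortion apply to the point x, -y, -z); pixel columns grow to the right and rows downward; lengths in mm; the calibration is good to about 2 mm. A picture is of the moment at which its call begins: read the wrist's pose just before it. camera_model takes no time and is no camera call.
- finish_job(): hands the job in, once; it reports no verdict.
Trained networks look in the newest picture that a camera, given by its name, has taken for a name from the list of things; names that differ only in an ending like _2 or _b are one class to them, and where a whole thing is asked for, a point or a joint stands for the part that bears it (a point fixed in the world has none). Each returns a list of dicts, best first, with "p" (0 to 1); they miss things now and then, are a little off and sometimes report something else, mostly with a low value. They report only what shows in the picture. A call takes as long as a camera call.
- boxes_of(camera, target): "centre" ([column, row] in pixels, amid what is visible of it).
- masks_of(camera, target): "region" (384x512 bool, what is visible of it) and "centre" ([column, row] in pixels, amid what is visible of it).
- pinpoint(camera, target): "centre" ([column, row] in pixels: a listed point, or the origin of a listed thing).
The state is a dict: "time_s": time; "joints": joint angles; "dq": joint speeds; "tau": joint torques, N m; "eef_pos": TCP position; "ee_rot": TCP orientation; "force": force on the tool from outside, world axes, zero at the start; "wrist_torque": the same for the moment, N m; "grip_width": opening from 0.0 (shut) to 1.0 (fully open).
Only numpy, scipy, OpenCV 4.12 (cv2) and the standard library are available. Lean on these libraries where they do the work, as an engineer would, in place of code of your own. Each camera call takes 0.05 s, during which the arm holds its last target.

### The job

Two mosaic trivets are drying in screw presses on the craft table. Check that the clamp screw on the round trivet is tight: twist that press's sprung handle clockwise until its pointer has wound from zero to the long 25-degree mark on the dial plate, hold it there for two seconds, then let it come back to zero and let go. The screw itself, with its dial plate, must not turn, and leave the handle of the press with the square trivet alone.

Things in the scene. Friction and masses are not known exactly. Their poses are not given: they have to be found in the camera images.
- round_handle_grip (a point): Middle of the handle of the press holding the ROUND trivet (130 mm across), on the vertical screw axis, 110 mm above the table. The handle is an upright black plastic bar 56 mm long (x axis), 14 thick (y), 32 high (z), with a steel pointer at its +x end; axes turn with it. Under it: neck 18 mm across, then 12 mm below the bar the dial plate, 84 mm across, top 82 mm above the table.
- round_handle (a joint): Angle in rad of that handle against its screw: 0 at rest (pointer at the short tick), growing clockwise seen from above; 0.436 (25 degrees) at the long mark. A spring of 0.5 N m per rad resists, both ways, and brings the handle back to 0 when let go: about 0.22 N m at the mark.
- round_screw (a joint): Angle in rad of the clamp screw with its aluminium dial plate, under that handle; 0 at the start, growing clockwise seen from above. Friction holds it up to about 0.45 N m (handle wound about 50 degrees); beyond that it turns. The press's wooden base, 150 mm square, is fixed to the table; its bridge (top 68 mm up, nuts to 74) runs along the resting handle's y axis.
- square_handle (a joint): Angle in rad of the like handle, against its screw, on the otherwise equal press with the SQUARE trivet (126 mm); 0 at rest. Not to be twisted.

How it is judged:
By the outcome, as a careful person would: the job done as asked, in the order asked, and still so for the second after the job is handed in, with the robot touching nothing.
It also fails if it takes over 40 s, if anything falls off the work surface, if the arm or the gripper's body presses on something with over 40 N, if the wrist force passes 120 N, or if a joint passes its speed limit or range.

## Working session

There is one attempt and no reset: what is moved stays moved. The work goes in short steps, Python scripts to look and compute and a shell command to move; the robot and the scene stay as the last step left them, time stands still between calls to the robot, and variables do not carry over. Pictures are saved under pics/ and viewed, and the job is handed in when it is done.

```bash
mkdir -p pics
cat > h.py <<'E'
from rig import *
import numpy as np, cv2
def save(n,p): cv2.imwrite('pics/'+n+'.png',p[:,:,::-1])
def world(cam,uv,d,T=None):
    m=camera_model(cam); x=(uv[0]-m['cx'])/m['fx']*d; y=(uv[1]-m['cy'])/m['fy']*d
    M=np.array(m['cam_to_world']) if T is None else T
    return (M@np.array([x,-y,-d,1]))[:3]
E
python3 - <<'E'
from h import *
s=sense();print(s['time_s'],s['eef_pos'],s['ee_rot'],s['force'],s['grip_width'])
for c in ('top','side'):
    p,d=capture(c);save(c+'0',p);np.save(c+'0.npy',d)
    m=camera_model(c);print(c,{k:np.round(v,3).tolist() for k,v in m.items()})
    for t in ('round_handle_grip','round_handle','square_handle'):
        print(t,'pin',pinpoint(c,t)[:3] if t=='round_handle_grip' else '', 'box',boxes_of(c,t)[:3])
E
```

```text
0.0 [160.42804736 499.62058283 230.73037309] [-2.40303637e-04  1.54766589e-01  9.87950856e-01 -5.91864831e-04] [-0.05672698 -0.22396344 -0.83190591] 0.9985822856711742
top {'fx': 400.761, 'fy': 400.761, 'cx': 255.444, 'cy': 195.153, 'cam_to_world': [[-0.028, 0.999, -0.036, 521.045], [-0.999, -0.03, -0.042, -20.102], [-0.043, 0.035, 0.998, 828.203], [0.0, 0.0, 0.0, 1.0]]}
round_handle_grip pin [{'centre': [401.8, 176.1], 'p': 0.62}] box [{'centre': [400.2, 171.2], 'p': 0.68}, {'centre': [403.0, 169.3], 'p': 0.61}]
round_handle pin  box []
square_handle pin  box [{'centre': [134.0, 205.9], 'p': 0.8}]
side {'fx': 496.832, 'fy': 496.832, 'cx': 256.686, 'cy': 196.254, 'cam_to_world': [[0.996, 0.042, -0.077, 472.145], [-0.086, 0.646, -0.758, -774.69], [0.018, 0.762, 0.647, 726.665], [0.0, 0.0, 0.0, 1.0]]}
round_handle_grip pin [{'centre': [291.2, 273.9], 'p': 0.55}] box [{'centre': [292.0, 275.3], 'p': 0.71}]
round_handle pin  box [{'centre': [292.4, 274.2], 'p': 0.72}]
square_handle pin  box [{'centre': [243.1, 120.2], 'p': 0.77}]
```

View pics/top0.png

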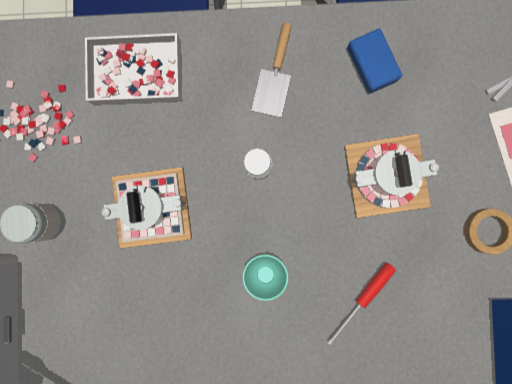

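View pics/side0.png

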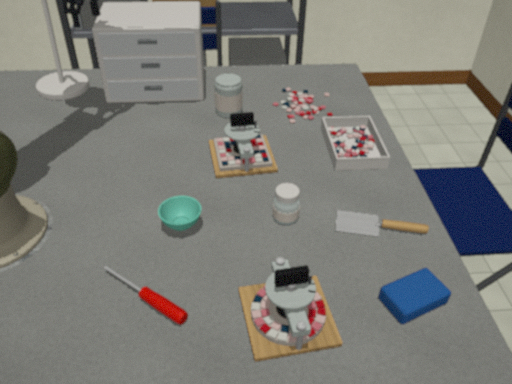

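Run:
```python
import cv2
i=cv2.imread('pics/top0.png')[110:245,330:480];cv2.imwrite('pics/tc.png',cv2.resize(i,None,fx=4,fy=4,interpolation=2))
i=cv2.imread('pics/side0.png')[210:340,210:370];cv2.imwrite('pics/sc.png',cv2.resize(i,None,fx=4,fy=4,interpolation=2))
```

```text
(no output)
```

View pics/tc.png

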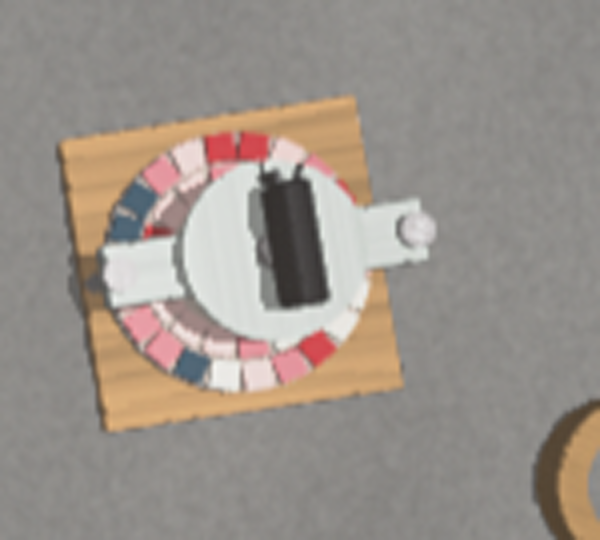

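View pics/sc.png

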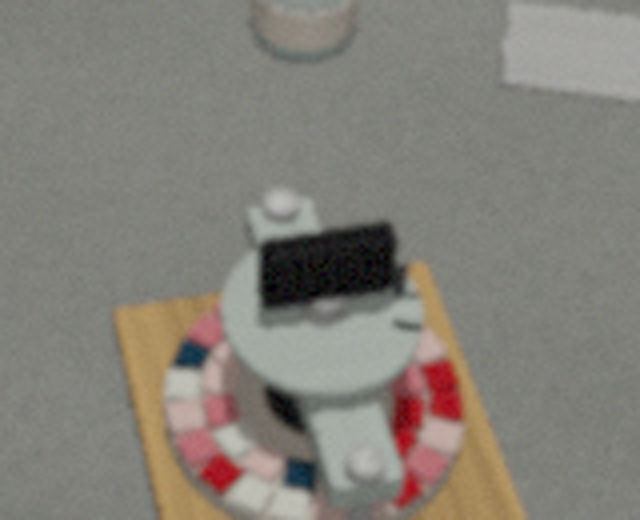

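Run:
```python
from h import *
def rayz(c,uv,z):
    a=world(c,uv,1.);b=world(c,uv,1000.);t=(z-a[2])/(b[2]-a[2]);return a+t*(b-a)
f=lambda x,y:(330+(x+.5)/4-.5,110+(y+.5)/4-.5)
P=[rayz('top',f(*q),126) for q in [(262,182),(305,180),(328,298),(282,305)]]
P=np.array(P);print(P.round(1),P.mean(0).round(1))
dx=(P[0]+P[1]-P[2]-P[3])/2;print('len',np.linalg.norm(dx),'ang',np.degrees(np.arctan2(dx[1],dx[0])))
print('pin',rayz('top',(401.8,176.1),110),'side',rayz('side',(291.2,273.9),110))
for c in('top','side'):
    d=np.load(c+'0.npy');p,_=capture(c)
    ys,xs=np.mgrid[:384,:512];k=(d>0)
    pts=np.array([world(c,(u,v),d[v,u]) for u,v in zip(xs[k],ys[k])]);
    ctr=P.mean(0)
    k2=(np.hypot(pts[:,0]-ctr[0],pts[:,1]-ctr[1])<45)&(pts[:,2]>112)&(pts[:,2]<140)
    q=pts[k2];print(c,len(q),q.mean(0),q.min(0),q.max(0))
    k3=q[q[:,2]>121];
    r=cv2.minAreaRect(k3[:,:2].astype(np.float32));print(r, np.median(k3[:,2]))
    k2=(np.hypot(pts[:,0]-ctr[0],pts[:,1]-ctr[1])<60)&(pts[:,2]>77)&(pts[:,2]<87)
    q=pts[k2];print('dial',len(q),cv2.minAreaRect(q[:,:2].astype(np.float32)),cv2.minEnclosingCircle(q[:,:2].astype(np.float32)),np.median(q[:,2]))
```

```text
[[ 608.7 -235.2  126. ]
 [ 609.  -253.6  126. ]
 [ 557.5 -261.2  126. ]
 [ 555.1 -241.5  126. ]] [ 582.6 -247.9  126. ]
len 53.02590824077391 ang 7.617693013472289
pin [ 573.08083334 -250.21369685  110.        ] side [ 584.9983529  -249.41313749  110.        ]Traceback (most recent call last):
  File "<stdin>", line 12, in <module>
  File "h.py", line 5, in world
    m=camera_model(cam); x=(uv[0]-m['cx'])/m['fx']*d; y=(uv[1]-m['cy'])/m['fy']*d
ValueError: time passes only in moves, steps and waits
```

```bash
cat >> h.py <<'E'
def cloud(c,d,M=None):
    m=camera_model(c); M=np.array(m['cam_to_world']) if M is None else M
    v,u=np.nonzero(d>0);z=d[v,u].astype(float)
    p=np.stack([(u-m['cx'])/m['fx']*z,-(v-m['cy'])/m['fy']*z,-z,np.ones_like(z)])
    return (M@p)[:3].T,u,v
def rayz(c,uv,z):
    a=world(c,uv,1.);b=world(c,uv,1000.);t=(z-a[2])/(b[2]-a[2]);return a+t*(b-a)
E
python3 - <<'E'
from h import *
ctr=np.array([583,-248])
for c in('top','side'):
    pts,u,v=cloud(c,np.load(c+'0.npy'))
    r=np.hypot(*(pts[:,:2]-ctr).T)
    q=pts[(r<45)&(pts[:,2]>121)&(pts[:,2]<140)]
    print(c,len(q),cv2.minAreaRect(q[:,:2].astype(np.float32)),np.median(q[:,2]),q.mean(0))
    q=pts[(r<60)&(pts[:,2]>78)&(pts[:,2]<87)]
    print('dial',len(q),cv2.minEnclosingCircle(q[:,:2].astype(np.float32)),np.median(q[:,2]))
E
```

```text
top 276 ((581.7235107421875, -252.16748046875), (55.32949447631836, 13.981393814086914), 7.275791168212891) 125.93175592419522 [ 581.78983443 -251.61644152  125.79594916]
dial 1225 ((582.0905151367188, -253.03121948242188), 42.339500427246094) 82.48157574309766
side 253 ((583.6990966796875, -254.16819763183594), (54.86623764038086, 15.870880126953125), 5.4593424797058105) 124.30976572105874 [ 583.57775426 -255.23663034  124.19932258]
dial 1051 ((583.77978515625, -253.72991943359375), 42.97402572631836) 80.9052985664348
```

```bash
python3 -m crank '{"dp":[[1,-2,0],[2.3,-4.1,0],[2.3,-4.1,0],[2.3,-4.1,0],[2.3,-4.1,0],[2.3,-4.1,0],[2.3,-4.1,0],[2.3,-4.1,0],[2.3,-4.1,0],[2.3,-4.1,0]],"delta_rot":[[0,0,0],[0,0,1.4],[0,0,1.4],[0,0,1.4],[0,0,1.4],[0,0,1.4],[0,0,1.4],[0,0,1.4],[0,0,1.4],[0,0,1.4]],"claw":[0,0,0,0,0,0,0,0,0,0]}'
python3 -m crank '{"dp":[[2.3,-4.1,0],[2.3,-4.1,0],[2.3,-4.1,0],[2.3,-4.1,0],[2.3,-4.1,0],[2.3,-4.1,0],[2.3,-4.1,0],[2.3,-4.1,0],[1,-2,0],[0,0,0]],"delta_rot":[[0,0,1.4],[0,0,1.4],[0,0,1.4],[0,0,1.4],[0,0,1.4],[0,0,1.4],[0,0,1.4],[0,0,1.4],[0,0,1.4],[0,0,0]],"claw":[0,0,0,0,0,0,0,0,0,0]}'
python3 - <<'E'
from h import *
from scipy.spatial.transform import Rotation as R
s=sense();print(s)
q=s['ee_rot'];r=R.from_quat([q[1],q[2],q[3],q[0]]).as_matrix()
print('yaw y',np.degrees(np.arctan2(r[1,1],r[0,1])),r[:,2])
T=np.eye(4);T[:3,:3]=r;T[:3,3]=s['eef_pos']
p,d=capture('wrist');save('w1',p);np.save('w1.npy',d)
M=T@np.array(camera_model('wrist')['T_tool_cam'])
print(camera_model('wrist'))
pts,u,v=cloud('wrist',d,M);ctr=np.array([582.5,-252.5])
rr=np.hypot(*(pts[:,:2]-ctr).T)
k=pts[(rr<45)&(pts[:,2]>121)&(pts[:,2]<140)]
if len(k): print(len(k),cv2.minAreaRect(k[:,:2].astype(np.float32)),np.median(k[:,2]))
k=pts[(rr<60)&(pts[:,2]>78)&(pts[:,2]<87)]
print('dial',len(k),cv2.minEnclosingCircle(k[:,:2].astype(np.float32)),np.median(k[:,2]))
print(boxes_of('wrist','round_handle'),pinpoint('wrist','round_handle_grip'))
E
```

```text
time_s: 1.55
eef_pos: [378.2, 109.0, 231.6]
ee_rot: [0.0, 0.045, 0.999, 0.0]
force: [0.3, 1.6, 0.0]
grip_width: 0.996
time_s: 2.55
eef_pos: [571.9, -239.7, 230.1]
ee_rot: [-0.0, -0.063, 0.998, 0.0]
force: [-0.9, 0.2, -1.5]
grip_width: 0.997
{'time_s': 2.55, 'joints': array([-5.85414779e-01,  5.28588009e-01,  1.18430890e+00, -2.94987117e-04,
        1.42952654e+00, -2.28306355e+00]), 'dq': array([ 0.04452489, -0.05899564,  0.07776417,  0.00971462, -0.00403642,
        0.04328117]), 'tau': array([-1.47366676e+00, -5.06371737e+01, -2.84670460e+01, -7.51543511e-02,
        4.48095112e-02, -4.15932778e-01]), 'eef_pos': array([ 571.89573371, -239.6842831 ,  230.09704919]), 'ee_rot': array([-4.19216527e-04, -6.34044856e-02,  9.97987814e-01,  1.34668241e-04]), 'force': array([-0.91990344,  0.2498703 , -1.45356225]), 'wrist_torque': array([-0.01688556,  0.03920364, -0.02061578]), 'grip_width': 0.9966360749785826}
yaw y 97.2704889432155 [-8.53823113e-04  2.15634110e-04 -9.99999612e-01]
{'fx': 271.3752767766661, 'fy': 271.3752767766661, 'cx': 253.11613098938255, 'cy': 194.0372814948159, 'T_tool_cam': array([[ 6.90632425e-04,  9.60351867e-01,  2.78789912e-01,
         7.11002915e+01],
       [ 9.99999485e-01, -8.70679812e-04,  5.21994906e-04,
         7.43761517e-01],
       [ 7.44035530e-04,  2.78789408e-01, -9.60351973e-01,
        -1.41646604e+02],
       [ 0.00000000e+00,  0.00000000e+00,  0.00000000e+00,
         1.00000000e+00]])}
791 ((582.7890625, -251.39471435546875), (54.97666549682617, 13.654033660888672), 6.875096797943115) 124.92258841581031
dial 3439 ((583.872314453125, -250.86679077148438), 42.174869537353516) 81.25371960549671
[{'centre': [238.3, 199.5], 'p': 0.62}] [{'centre': [239.1, 197.5], 'p': 0.73}]
```

View pics/w1.png

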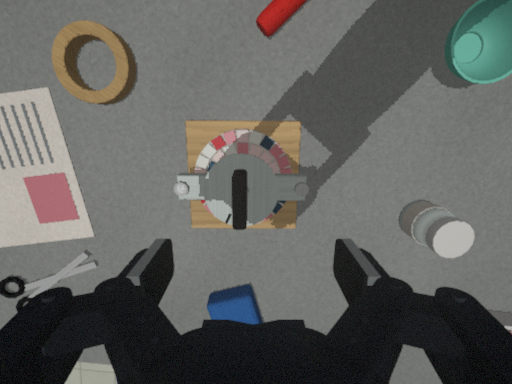

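```bash
python3 -m crank '{"dp":[[1.1,-1.2,0],[0,0,-3],[0,0,-3],[0,0,-1],[0,0,0]],"delta_rot":[[0,0,0],[0,0,0],[0,0,0],[0,0,0],[0,0,0]],"claw":[0,0,0,0,0]}'
cat > look.py <<'E'
from h import *
import sys
from scipy.spatial.transform import Rotation as R
s=sense();print(s['time_s'],s['eef_pos'],s['force'],s['wrist_torque'],s['grip_width'])
q=s['ee_rot'];r=R.from_quat([q[1],q[2],q[3],q[0]]).as_matrix()
print('yaw y',np.degrees(np.arctan2(r[1,1],r[0,1])),r[:,2])
T=np.eye(4);T[:3,:3]=r;T[:3,3]=s['eef_pos']
p,d=capture('wrist');save(sys.argv[1],p)
M=T@np.array(camera_model('wrist')['T_tool_cam'])
pts,u,v=cloud('wrist',d,M);ctr=np.array([583,-251.3])
rr=np.hypot(*(pts[:,:2]-ctr).T)
k=pts[(rr<35)&(pts[:,2]>119)&(pts[:,2]<135)]
if len(k): print(len(k),cv2.minAreaRect(k[:,:2].astype(np.float32)),np.median(k[:,2]))
k=pts[(rr<60)&(pts[:,2]>78)&(pts[:,2]<87)]
if len(k): print('dial',len(k),cv2.minEnclosingCircle(k[:,:2].astype(np.float32)),np.median(k[:,2]))
E
python3 look.py w2
```

```text
time_s: 3.2
eef_pos: [582.2, -248.1, 160.8]
ee_rot: [-0.001, -0.065, 0.998, 0.001]
force: [-0.9, 0.7, 0.2]
grip_width: 1.002
3.2 [ 582.17612975 -248.11766599  160.82550855] [-0.93197454  0.70099343  0.16345528] [-0.03650401  0.00971698 -0.03769994] 1.0020031829718556
yaw y 97.43476248923149 [-0.00161776  0.00112159 -0.99999806]
1464 ((582.912109375, -251.48715209960938), (55.50897216796875, 13.857177734375), 7.708040237426758) 124.88415679790916
dial 5739 ((583.6049194335938, -250.86085510253906), 42.173587799072266) 81.23635619655226
```

View pics/w2.png

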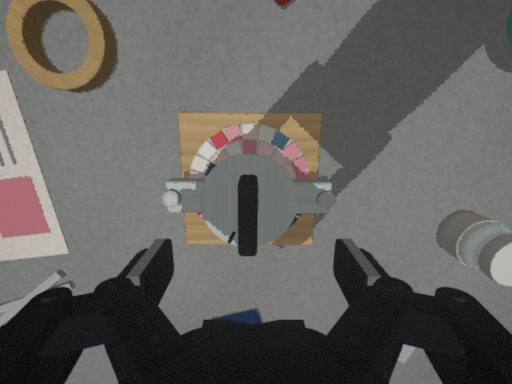

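```bash
python3 -m crank '{"dp":[[0.1,-0.3,-1.5],[0,0,-2],[0,0,-2],[0,0,-1],[0,0,0],[0,0,0]],"delta_rot":[[0,0,0],[0,0,0],[0,0,0],[0,0,0],[0,0,0],[0,0,0]],"claw":[0,0,0,0,0,0]}' 50
python3 look.py w3
```

```text
time_s: 3.85
eef_pos: [584.0, -252.5, 97.3]
ee_rot: [0.001, -0.064, 0.998, -0.0]
force: [-0.5, 0.6, 0.2]
grip_width: 1.001
3.85 [ 584.01546881 -252.4646942    97.26109125] [-0.47850129  0.59762542  0.18023514] [-0.01363919  0.05161572  0.02153759] 1.001058862518039
yaw y 97.39394198868686 [ 1.30534769e-03 -8.83999381e-04 -9.99998757e-01]
3023 ((582.5911865234375, -251.27684020996094), (55.78860092163086, 14.092103958129883), 6.987301826477051) 124.88151763736354
dial 10234 ((583.4714965820312, -250.9652862548828), 42.322269439697266) 81.18905807391454
```

View pics/w3.png

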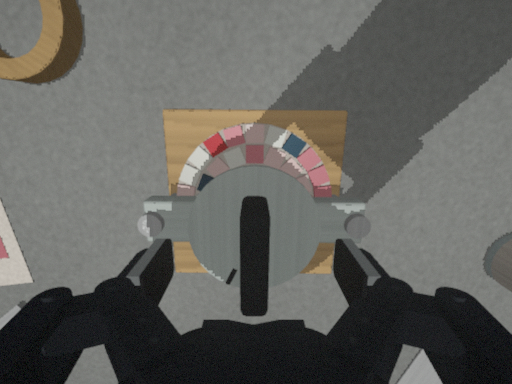

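```bash
python3 -m crank '{"dp":[[-0.1,0.1,0],[0,0,0],[0,0,0],[0,0,0],[0,0,0],[0,0,0],[0,0,0],[0,0,0],[0,0,0],[0,0,0]],"delta_rot":[[0,0,0],[0,0,0],[0,0,0],[0,0,0],[0,0,0],[0,0,0],[0,0,0],[0,0,0],[0,0,0],[0,0,0]],"claw":[100,180,255,255,255,255,255,255,255,255]}' 50
python3 look.py w4
```

```text
time_s: 4.9
eef_pos: [582.7, -251.9, 96.6]
ee_rot: [0.0, -0.064, 0.998, -0.001]
force: [1.8, -6.1, 0.3]
grip_width: 0.156
4.9 [ 582.74946319 -251.90104107   96.58185409] [ 1.82444715 -6.11345936  0.26864386] [-0.70040199 -0.08615514 -0.02234902] 0.15622079884990456
yaw y 97.37701742777124 [ 8.79072112e-04 -1.38179679e-03 -9.99998659e-01]
4081 ((581.1385498046875, -248.77593994140625), (54.59135818481445, 37.40252685546875), 30.18277931213379) 124.98206894799058
dial 7358 ((583.2960205078125, -251.20034790039062), 42.190372467041016) 81.15506110097924
```

View pics/w4.png

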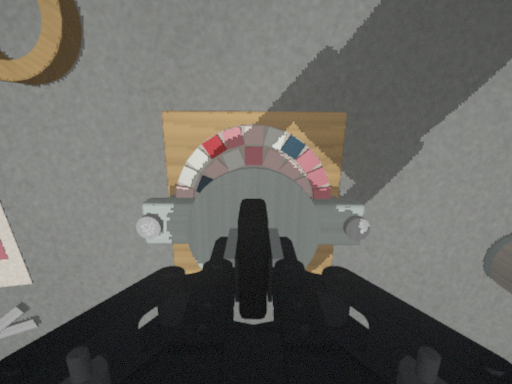

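```bash
python3 -m crank '{"dp":[[0,-0.05,0],[0,0,0],[0,0,0],[0,0,0],[0,0,0],[0,0,0],[0,0,0],[0,0,0],[0,0,0],[0,0,0]],"delta_rot":[[0,0,0],[0,0,-2],[0,0,-3],[0,0,-4],[0,0,-4],[0,0,-4],[0,0,-4],[0,0,-2],[0,0,0],[0,0,0]],"claw":[255,255,255,255,255,255,255,255,255,255]}' 50
python3 look.py w5
python3 - <<'E'
from h import *
p,d=capture('side');save('s5',p)
i=cv2.resize(p[210:340,210:370],None,fx=4,fy=4,interpolation=2);save('s5c',i)
E
```

```text
time_s: 5.95
eef_pos: [582.8, -251.7, 96.6]
ee_rot: [0.0, 0.135, 0.991, -0.0]
force: [0.7, -1.3, 2.2]
grip_width: 0.152
5.95 [ 582.80243988 -251.68831257   96.59801193] [ 0.66458068 -1.31841815  2.24703725] [-0.23724809 -0.21417966  0.20173846] 0.15243558943389424
yaw y 74.4640359235085 [ 6.85748854e-04 -3.20724635e-04 -9.99999713e-01]
4098 ((581.382568359375, -253.28878784179688), (37.405723571777344, 54.558876037597656), 52.31119918823242) 125.06692406055245
dial 7358 ((583.5761108398438, -251.24972534179688), 42.18313980102539) 81.19611736553465
```

View pics/w5.png

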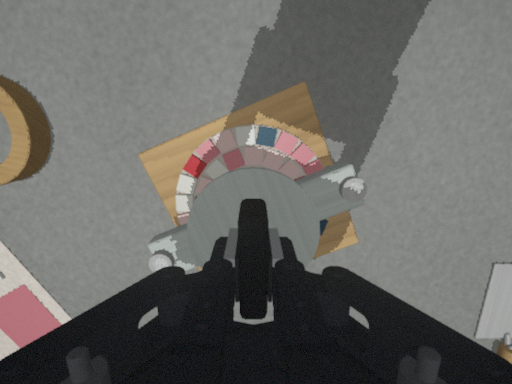

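View pics/s5c.png

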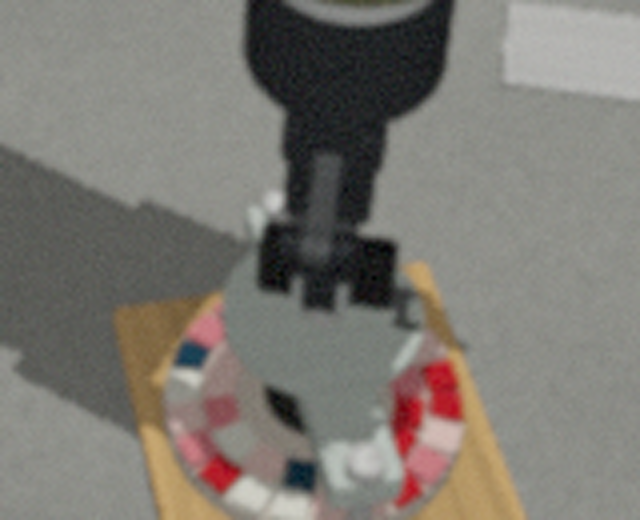

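```bash
python3 -m crank '{"dp":[[0,0,0],[0,0,0],[0,0,0],[0,0,0]],"delta_rot":[[0,0,-1.2],[0,0,-1.1],[0,0,0],[0,0,0]],"claw":[255,255,255,255]}' 50
python3 look.py w6
python3 - <<'E'
from h import *
p,d=capture('side')
i=cv2.resize(p[210:340,210:370],None,fx=4,fy=4,interpolation=2);save('s6c',i)
p,d=capture('top')
i=cv2.resize(p[110:245,330:480],None,fx=4,fy=4,interpolation=2);save('t6c',i)
E
```

```text
time_s: 6.45
eef_pos: [582.8, -251.7, 96.5]
ee_rot: [0.0, 0.156, 0.988, -0.0]
force: [2.5, -1.8, 5.2]
grip_width: 0.153
6.45 [ 582.75086762 -251.65420926   96.52554265] [ 2.50671031 -1.79348504  5.21305707] [-0.11904671 -0.35105154  0.20171383] 0.15336430364058823
yaw y 72.10042675470243 [ 5.55172978e-04 -1.99025126e-04 -9.99999826e-01]
4102 ((581.3438720703125, -253.20596313476562), (37.542022705078125, 54.54054260253906), 50.54545593261719) 125.0232056685903
dial 7337 ((583.39208984375, -251.2377471923828), 42.161643981933594) 81.155519382818
```

View pics/s6c.png

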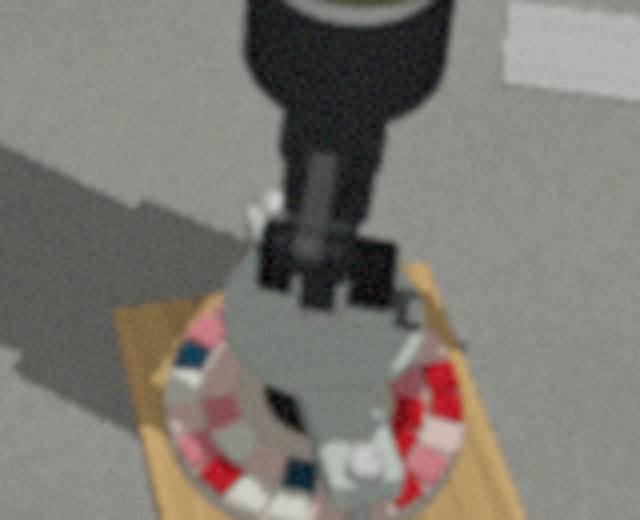

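View pics/w6.png

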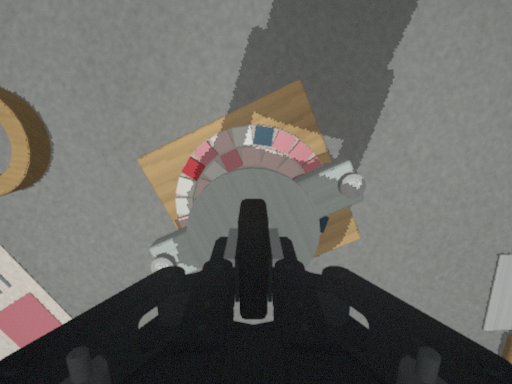

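Run:
```python
import cv2,numpy as np
for n in('w3','w4','w5','w6'):
    g=cv2.imread(f'pics/{n}.png').max(2)
    P=[]
    for r in list(range(204,228))+list(range(306,314)):
        x=np.nonzero(g[r,225:285]<35)[0]+225
        # run containing 254
        a=254
        while g[r,a-1]<35 and a>225:a-=1
        b=254
        while g[r,b+1]<35 and b<285:b+=1
        P.append((r,(a+b)/2,b-a))
    P=np.array(P);k=P[:,2]<36
    print(n,[ (int(a),b,int(c)) for a,b,c in P[::5]],np.degrees(np.arctan(np.polyfit(P[k,0],P[k,1],1)[0])),k.sum())
```

```text
w3 [(204, np.float64(254.0), 2), (209, np.float64(255.0), 16), (214, np.float64(256.0), 10), (219, np.float64(253.5), 1), (224, np.float64(253.5), 3), (307, np.float64(251.0), 12), (312, np.float64(253.0), 20)] -0.18338222773287857 32
w4 [(204, np.float64(256.0), 4), (209, np.float64(253.0), 2), (214, np.float64(255.0), 2), (219, np.float64(254.0), 0), (224, np.float64(255.0), 2), (307, np.float64(252.5), 25), (312, np.float64(252.5), 25)] -1.039407788407161 32
w5 [(204, np.float64(253.0), 4), (209, np.float64(252.0), 6), (214, np.float64(252.0), 4), (219, np.float64(252.0), 6), (224, np.float64(254.0), 0), (307, np.float64(252.5), 25), (312, np.float64(252.5), 25)] -0.683293340095615 32
w6 [(204, np.float64(253.0), 2), (209, np.float64(254.5), 1), (214, np.float64(255.0), 20), (219, np.float64(257.0), 8), (224, np.float64(260.0), 12), (307, np.float64(253.0), 26), (312, np.float64(253.0), 24)] -0.9775946901149651 32
```

```bash
Z='x'; python3 -m crank '{"dp":[[0,0,0],[0,0,0],[0,0,0],[0,0,0],[0,0,0],[0,0,0],[0,0,0],[0,0,0],[0,0,0],[0,0,0]],"delta_rot":[[0,0,0],[0,0,0],[0,0,0],[0,0,0],[0,0,0],[0,0,0],[0,0,0],[0,0,0],[0,0,0],[0,0,0]],"claw":[255,255,255,255,255,255,255,255,255,255]}' 50
python3 -m crank '{"dp":[[0,0,0],[0,0,0],[0,0,0],[0,0,0],[0,0,0],[0,0,0],[0,0,0],[0,0,0],[0,0,0],[0,0,0]],"delta_rot":[[0,0,0],[0,0,0],[0,0,0],[0,0,0],[0,0,0],[0,0,0],[0,0,0],[0,0,0],[0,0,0],[0,0,0]],"claw":[255,255,255,255,255,255,255,255,255,255]}' 50
python3 -m crank '{"dp":[[0,0,0],[0,0,0],[0,0,0],[0,0,0],[0,0,0],[0,0,0],[0,0,0],[0,0,0],[0,0,0],[0,0,0]],"delta_rot":[[0,0,0],[0,0,0],[0,0,2],[0,0,4],[0,0,4],[0,0,4],[0,0,4],[0,0,4],[0,0,3.1],[0,0,0]],"claw":[255,255,255,255,255,255,255,255,255,255]}' 50
python3 look.py w7
```

```text
time_s: 7.6
eef_pos: [582.8, -251.7, 96.5]
ee_rot: [0.0, 0.156, 0.988, -0.0]
force: [1.8, -1.8, 5.3]
grip_width: 0.156
time_s: 8.6
eef_pos: [582.8, -251.7, 96.5]
ee_rot: [0.0, 0.156, 0.988, -0.0]
force: [1.9, -1.1, 5.1]
grip_width: 0.153
time_s: 9.6
eef_pos: [582.7, -252.0, 96.5]
ee_rot: [0.0, -0.063, 0.998, -0.0]
force: [3.1, -3.7, 5.3]
grip_width: 0.158
9.6 [ 582.68964103 -251.98205782   96.52887192] [ 3.05522688 -3.65261547  5.30067385] [-0.35257228 -0.26631922  0.03453381] 0.15813395447819506
yaw y 97.20564154038189 [ 5.85007502e-04 -5.69789520e-04 -9.99999667e-01]
4086 ((581.3272094726562, -248.86131286621094), (54.47397232055664, 37.51231384277344), 30.008386611938477) 125.01251953938433
dial 7351 ((583.4932861328125, -251.25189208984375), 42.2467041015625) 81.1558054433313
```

Back at zero; now open and rise straight up.

```bash
python3 -m crank '{"dp":[[0,0,0],[0,0,0],[0,0,0],[0,0,0],[0,0,0],[0,0,0],[0,0,0],[0,0,0],[0,0,0],[0,0,0]],"delta_rot":[[0,0,0],[0,0,0],[0,0,0],[0,0,0],[0,0,0],[0,0,0],[0,0,0],[0,0,0],[0,0,0],[0,0,0]],"claw":[150,80,0,0,0,0,0,0,0,0]}' 50
python3 -m crank '{"dp":[[0,0,2],[0,0,3],[0,0,3],[0,0,3],[0,0,2],[0,0,0],[0,0,0],[0,0,0],[0,0,0],[0,0,0]],"delta_rot":[[0,0,0],[0,0,0],[0,0,0],[0,0,0],[0,0,0],[0,0,0],[0,0,0],[0,0,0],[0,0,0],[0,0,0]],"claw":[0,0,0,0,0,0,0,0,0,0]}'
python3 look.py w8;  python3 - <<'E'
import cv2
i=cv2.imread('pics/w8.png')[130:280,150:350];cv2.imwrite('pics/w8c.png',cv2.resize(i,None,fx=4,fy=4,interpolation=2))
E
```

```text
time_s: 10.65
eef_pos: [582.6, -251.7, 96.3]
ee_rot: [-0.0, -0.063, 0.998, 0.0]
force: [-1.0, 0.4, -0.2]
grip_width: 1.0
time_s: 11.65
eef_pos: [582.4, -251.6, 225.5]
ee_rot: [-0.001, -0.063, 0.998, 0.0]
force: [-0.4, 0.3, 0.9]
grip_width: 0.999
11.65 [ 582.4097656  -251.56939281  225.48666194] [-0.36469329  0.26950069  0.86069662] [ 0.0200986  -0.01157439 -0.01478683] 0.9991832358180036
yaw y 97.19198915540575 [-1.09154062e-03  7.07187102e-04 -9.99999154e-01]
839 ((583.10498046875, -250.7917022705078), (55.456329345703125, 13.4137544631958), 6.85003662109375) 124.95497104767836
dial 3663 ((583.757568359375, -251.16400146484375), 42.05723571777344) 81.2344720803107
```

View pics/w8c.png

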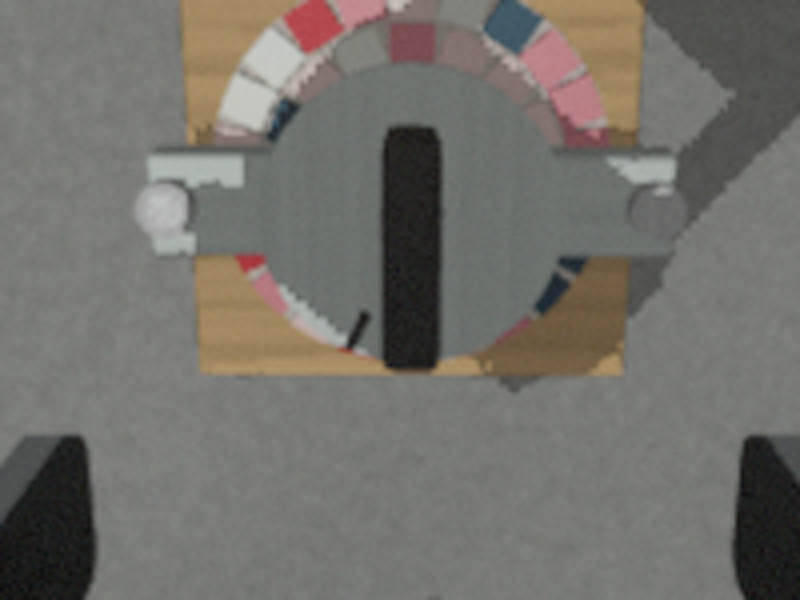

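```bash
python3 -c "
from rig import *
print(finish_job())"
```

```text
the job is handed in; nothing more can be done
None
```

I twisted the round-trivet press handle clockwise to about 25°, going by the gripper's turn (yaw 97.4° to 72.1°). I held it there about 2.4 s, turned it back to zero, let go and lifted clear. The job was handed in at about 11.7 s of the 40 s allowed.

- **At the mark:** the wrist torque read 0.20 N m, against the roughly 0.22 N m expected. That reading is noisy: it was also 0.20 N m at about 23°. The pictures showed no slip of the bar in the grip beyond about 1°, but the pointer itself was too small to read against the mark.
- **After release:** the bar lay at 6.9°, within measuring error of the 6.9–7.7° seen before the grasp. The long mark on the dial plate had not visibly moved, so the screw did not turn.
- **Robot:** it was touching nothing at the end, and the highest wrist force I read was about 7 N.
- **Square press:** I did not touch it.

One check disagreed. The first `pinpoint` estimate from the top camera was about 10 mm off the depth measurements, so I used the depth measurements instead.

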